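# Hold the sprung lid of a thermal cycler ready for a hot load

### The job

The thermal cycler is hot and I am about to drop the next tube strip in, so have its lid ready for me: turn the pressure knob on top of the closed lid anticlockwise all the way back to its zero stop, then take the lid by the pull grip at its front and raise it past its balance point, far enough that the spring clearly carries it, but keep hold and never let it fly up towards its open stop. Then ease it back to a few degrees below the balance point, from where it would fall shut by itself, and finish there, still holding the grip and keeping the lid still. Leave the knob at zero and the other things on the bench where they are.

Things in the scene. Friction and masses are not known exactly. Their poses are not given: they have to be found in the camera images.
- cycler: white bench thermal cycler, fixed, 290 mm deep (x), 210 wide (y), lid top 165 above the bench when shut. Origin: centre of its underside, on the bench. Its x axis points from its front (display and pull grip, towards the robot) to its back, y to the left seen from the robot, z up; yaw within 0.3 rad. The lid is 238 deep; its front face is flush with the machine's front, 145 before the origin
- lid (a joint): opening angle of the hinged lid in rad, 0 shut, rising as the front of the lid goes up, open stop at 1.30. The hinge lies along the cycler's y axis at the back. The spring balances the lid (0.89 kg) at 0.70 rad (40 degrees): below that it falls shut, above it the spring lifts it to the stop. Starting it from shut takes about 1.3 N upward at the grip, less towards balance; very little friction
- lid_hinge (a point): point on the lid's hinge axis, half-way across: 97 mm behind the cycler's origin and 118 mm above the bench
- lid_grip (a point): grey pull grip jutting from the middle of the lid's front face, moving with the lid: a flat tongue 50 mm long (x), 40 wide (y, flat sides to pinch from above), 18 thick (z). Centre (collider lid_c0): with the lid shut 170 in front of the cycler's origin, 144 above the bench (267 in front of the hinge, 26 above it). Its axes are the cycler's, turned by the lid. Below it is free
- knob (a joint): angle of the lid-pressure knob in rad, 0 at its zero stop, rising as it is turned clockwise seen from above (up to 1.6); starts between 0.6 and 1.35. Stiff turning, about 0.05 N m, stays where it is left
- knob_bar (a point): centre of the knob's grip bar, on the knob's axis, 19 mm above the lid top (184 above the bench with the lid shut), 30 in front of the cycler's origin. The bar is 52 long, 14 wide, 24 high (from 7 to 31 above the lid top), on a round skirt of radius 30 and height 8. The bar lies along the point's x axis: along the cycler's x axis at zero, its white mark towards the front
- cold_block: aluminium cold block, 85 x 125 x 38, with one white strip of tubes standing in it (mm); bystander beside the cycler; origin at the centre of its underside
- pcr_rack: orange rack with rows of wells, 85 x 123 x 42 (mm); bystander beside the cycler; origin at the centre of its underside
- tube_rack: white rack, 100 x 190, with capped tubes, 117 tall (mm); bystander; origin at the centre of its underside
- pipette: micropipette lying on the bench, about 235 long, at most 36 high (mm); bystander; origin under its middle
- pen: capped pen lying on the bench, 145 long, 11 high (mm); bystander; origin under its middle
- tip_box: pipette tip box with clear cover, 122 x 86 x 82 (mm); bystander; origin at the centre of its underside
- buffer_bottle: amber glass bottle, diameter 68, about 155 tall (mm); bystander; origin at the centre of its underside
- beaker: glass beaker, diameter 72, 90 tall (mm); bystander; origin at the centre of its underside

How it is judged (in metres and radians):
On the way, in this order (a step that is already met when the one before it is completed fails the run):
1. with the lid shut, the knob is turned back to its zero stop (value of joint knob below 0.07 rad and value of joint lid below 0.06 rad), for 0.2 s.
2. the lid, held by its pull grip, is past its balance point (value of joint lid above 0.74 rad and contact force between the fingers and lid_c0 above 0.3 N), for 0.1 s.
At the end, for the whole second after the job is handed in: the fingers hold the lid still by its pull grip at 0.48 to 0.68 rad (1 to 12 degrees below the balance point at 0.70), moving less than 0.05 rad/s, the knob is within 0.10 rad of its zero stop, and no bystander has been shifted by more than 30 mm (value of joint lid between 0.48 and 0.68 rad and velocity of joint lid between -0.05 and 0.05 rad/s and contact force between the fingers and lid_c0 above 0.3 N and value of joint knob below 0.1 rad); the arm keeps its last pose, push and grip.
It fails at once if the lid is raised while the knob is still off its zero stop (value of joint each of lid, knob above 0.15 rad).
It fails at once if the lid flies up towards its open stop (value of joint lid above 1.1 rad).
It fails at once if a thing on the bench is knocked out of its place (distance of any of cold_block, pcr_rack, tube_rack, pipette, pen, tip_box, buffer_bottle, beaker from where it was at the start of the episode above 0.03 m).
It also fails if it takes over 50 s, if anything falls off the work surface, if the arm or the gripper's body presses on something with over 40 N, if the wrist force passes 120 N, or if a joint passes its speed limit or range.

### The arm

A 6-joint arm with a two-finger parallel gripper is mounted at the origin on the work surface. World frame = base frame: x ahead of the robot, y to its left, z up, the work surface at z = 0. Lengths are in mm, angles in rad, forces in N, time in s.
With the tool pointing down it reaches from about 275 to 750 mm from the base axis. Payload 10.2 kg.
Tool frame: the origin (TCP) lies at the very end of the fingers, on their centre line; the grasp point (between the pads) lies behind it (hold_point_z is the z of the grasp point in the tool frame, in mm); z points along the fingers, y is the direction in which the jaws open and shut (so a half turn about z gives the same grasp; the last joint's range is limited). The gripper opens to 88 mm and grips with 3 to 60 N. Pads are 18 mm wide; open, the fingers measure 123 mm over their backs; the gripper's body (75 mm by 187 mm) begins 45 mm behind the grasp point.
Start: joints at [1.032, 0.313, 1.498, -0, 1.331, -0.223], TCP at [163.066, 499.04, 238.72] pointing down, gripper open.
Joint ranges: [-2.94, 2.94], [-0.97, 2.17], [0.19, 2.56], [-1.23, 4.37], [0.02, 3.11], [-2.88, 2.88]. Speed limits (rad/s): [2.39, 2.39, 3.01, 3.14, 3.14, 3.14].

### API

Orientations are given as [roll, pitch, yaw] about the fixed x, y, z axes, in that order (R = Rz(yaw) Ry(pitch) Rx(roll)).
In Python, from plant import * gives the robot as it stands. The module is installed in compiled form; this text tells all that it offers.
- The arm moves only by the shell command python3 -m creep 'ROWS' [FORCE]. ROWS is JSON, a list of rows, each a list of 7 numbers: the opening, from 0 (shut) to 1 (fully open), then the shift along the tool's x, y, z in m, then the turn, a rotation vector about the tool's x, y, z in rad. In form: [[grip, tx, ty, tz, rx, ry, rz], ...]. A call has exactly 8 rows; each row is the pose to reach, as a shift and turn from the pose commanded when the call began, along the tool's axes at that moment; what a row does not reach only later rows make up. A row lasts 1/12 s, in which the tool goes at most 41.7 mm and 7.16 degrees, less where a joint would pass 70% of its speed; a pose out of reach is approached as far as the arm can. A call with a gripper value outside its range is refused whole. The fingers move at their own pace and stop on an object; FORCE is the grip in N (left out, the last holds). Time passes only in rows, so rows that repeat a pose let the fingers close, or fill a call up. It gives the time, the measured TCP pose, the force and the opening at its end, in the units of the state.
- get_state(): the state, without advancing time (a new reading comes with each control period).
- get_image(name): name is "scene" or "top"; returns a dict with "pixels" (400x640x3 uint8, red, green, blue), "depth" (400x640 float32, mm along the optical axis (not along the pixel's ray), 0 where there is no reading), "camera_matrix" (3x3 intrinsics, pixels), "extrinsics" (4x4, takes a point from world to camera coordinates). Camera axes: x right, y down, z forward; pixel columns grow to the right and rows downward; lengths in mm; the calibration is good to about 2 mm. A picture is of the moment at which its call begins.
- finish_job(): hands the job in, once; it reports no verdict.
The state is a dict: "t": time; "joint_positions": joint angles; "joint_velocities": joint speeds; "tau": joint torques, N m; "eef_pos": TCP position; "ee_rot": TCP orientation; "wrist_force": force on the tool from outside, world axes, zero at the start; "wrist_torque": the same for the moment, N m; "width": finger opening in mm.
Only numpy, scipy, OpenCV 4.12 (cv2) and the standard library are available. Lean on these libraries where they do the work, as an engineer would, in place of code of your own. Each camera call takes 0.05 s, during which the arm holds its last target.

## Working session

There is one attempt and no reset: what is moved stays moved. The work goes in short steps, Python scripts to look and compute and a shell command to move; the robot and the scene stay as the last step left them, time stands still between calls to the robot, and variables do not carry over. Pictures are saved under pics/ and viewed, and the job is handed in when it is done.

```bash
mkdir -p pics; ls; python3 - <<'E'
from plant import *
import cv2, numpy as np
s=get_state(); print({k:np.round(v,3).tolist() for k,v in s.items()})
try: print('hold',hold_point_z)
except Exception as e: print(e)
for n in ["scene","top"]:
    d=get_image(n); cv2.imwrite(f"pics/{n}0.png",d["pixels"][:,:,::-1]); print(n,np.round(d["camera_matrix"],1).tolist(),np.round(d["extrinsics"],3).tolist())
    np.savez(f"{n}0.npz",**d)
E
```

```text
pics
{'t': 0.0, 'joint_positions': [1.032, 0.313, 1.498, 0.0, 1.331, -0.223], 'joint_velocities': [0.0, -0.001, -0.0, 0.001, 0.001, 0.0], 'tau': [0.001, -40.221, -25.227, 0.07, 0.035, -0.0], 'eef_pos': [162.914, 498.832, 238.162], 'ee_rot': [-3.14, -0.0, 2.826], 'wrist_force': [0.247, -0.641, -0.478], 'wrist_torque': [-0.032, -0.01, -0.015], 'width': 88.293}
hold -18.700000000000003
scene [[456.3, 0.0, 317.9], [0.0, 456.3, 198.5], [0.0, 0.0, 1.0]] [[0.372, 0.928, -0.019, -200.333], [0.668, -0.281, -0.689, -280.176], [-0.645, 0.244, -0.724, 1923.383], [0.0, 0.0, 0.0, 1.0]]
top [[468.6, 0.0, 322.6], [0.0, 468.6, 210.3], [0.0, 0.0, 1.0]] [[0.001, -1.0, 0.015, -18.873], [-0.988, -0.003, -0.156, 577.234], [0.156, -0.014, -0.988, 1470.769], [0.0, 0.0, 0.0, 1.0]]
```

View pics/scene0.png

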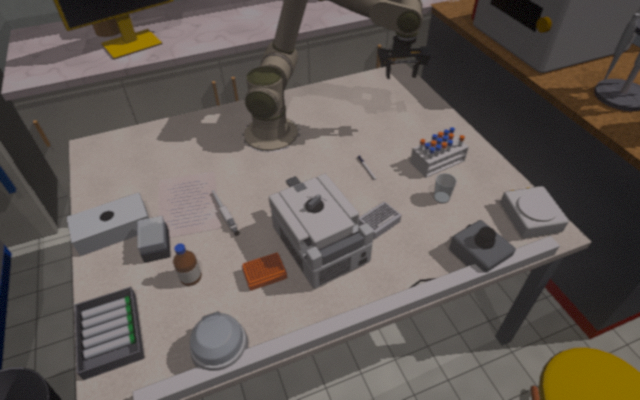

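View pics/top0.png

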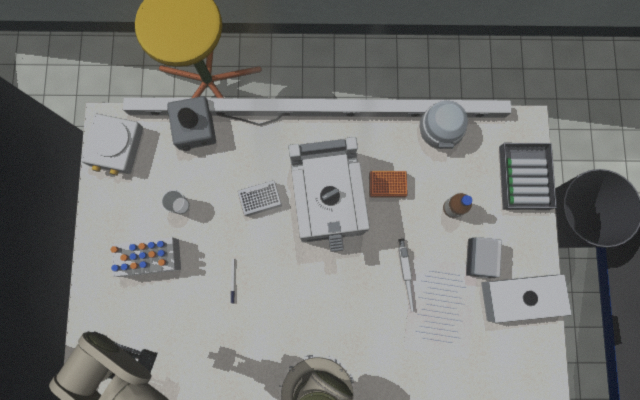

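The scene view shows the cycler at about (320,220). In the top view it is at (330,195), with its knob at (331,196) and its grip at (335,235). I'll zoom in next.

```bash
python3 - <<'E'
import cv2, numpy as np
d=np.load('top0.npz'); p=d['pixels'][125:265,270:390,::-1]
cv2.imwrite('pics/topz.png',cv2.resize(p,None,fx=4.2,fy=4.2,interpolation=cv2.INTER_CUBIC))
d=np.load('scene0.npz'); p=d['pixels'][165:290,250:390,::-1]
cv2.imwrite('pics/scenez.png',cv2.resize(p,None,fx=4,fy=4,interpolation=cv2.INTER_CUBIC))
E
```

```text
(no output)
```

View pics/topz.png

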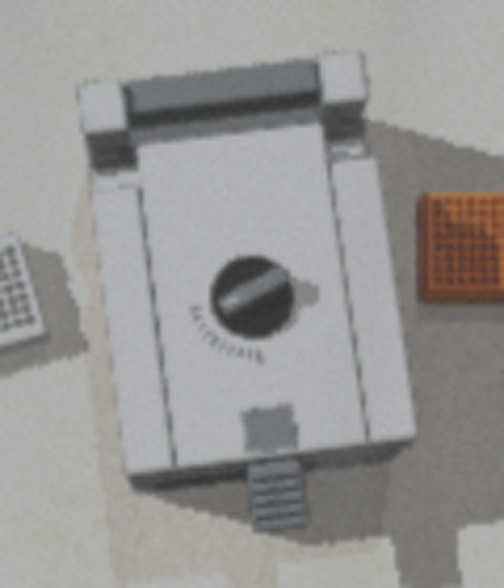

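View pics/scenez.png

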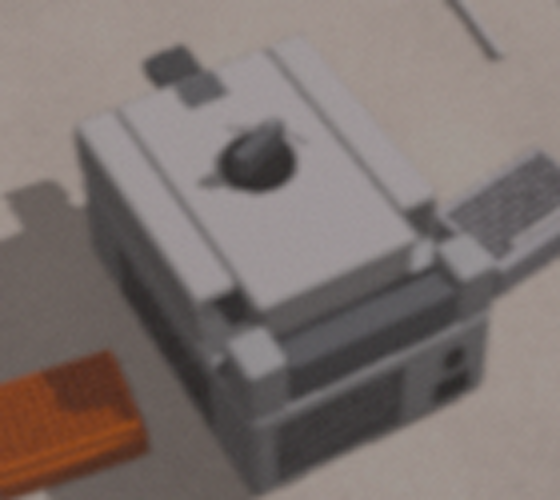

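```bash
cat > h.py <<'E'
import numpy as np, cv2
def ray(d,uv):
    K=d['camera_matrix'];E=d['extrinsics'];R=E[:3,:3];t=E[:3,3]
    c=-R.T@t; uv=np.atleast_2d(uv).astype(float)
    v=np.c_[(uv[:,0]-K[0,2])/K[0,0],(uv[:,1]-K[1,2])/K[1,1],np.ones(len(uv))]@R
    return c,v
def cast(d,uv,z):
    c,v=ray(d,uv); return c+v*((z-c[2])/v[:,2])[:,None]
def cloud(d):
    dep=d['depth']; h,w=dep.shape; u,v=np.meshgrid(np.arange(w),np.arange(h))
    c,r=ray(d,np.c_[u.ravel(),v.ravel()]); P=c+r*dep.reshape(-1,1); P[dep.ravel()<=0]=np.nan
    return P.reshape(h,w,3)
def proj(d,P):
    P=np.atleast_2d(P).astype(float);E=d['extrinsics'];q=P@E[:3,:3].T+E[:3,3];q=q@d['camera_matrix'].T
    return q[:,:2]/q[:,2:]
E
python3 - <<'E'
from h import *
np.set_printoptions(suppress=True,precision=2)
d=np.load('top0.npz')
z2=lambda a:np.array(a)/4.2+[270,125]-0.38
# seams
for s in ([(140,190),(175,465)],[(330,165),(368,440)]):
    p=cast(d,z2(s),165); e=p[0]-p[1]; print('seam',p[:,:2],np.arctan2(e[1],e[0]))
# front edge, machine top front
p=cast(d,z2([(130,472),(414,437)]),165); e=p[0]-p[1]; print('front',p[:,:2],np.arctan2(-e[0],e[1]))
C=cloud(d); Z=C[...,2]
print('lid z', np.nanmedian(Z[165:180,310:345]))
# lid-top region depth mask
m=((Z>150)&(Z<178)).astype(np.uint8); m[:, :285]=0; m[:,380:]=0; m[:120]=0; m[260:]=0
n,l,st,ce=cv2.connectedComponentsWithStats(m); i=1+np.argmax(st[1:,4]); print(st[i])
ys,xs=np.where(l==i); P=C[ys,xs]; print(np.nanmean(P,0)); print(cv2.minAreaRect(P[:,:2].astype(np.float32)))
# knob dark
g=cv2.cvtColor(d['pixels'],cv2.COLOR_RGB2GRAY)
mm=np.zeros_like(g); mm[182:210,315:346]=1
kb=((Z>178)&(Z<210)&(mm>0)); yb,xb=np.where(kb); print('bar pts',len(yb))
if len(yb): 
    Q=C[yb,xb]; print(Q.mean(0), cv2.minAreaRect(Q[:,:2].astype(np.float32)))
p=cast(d,z2([(252,297)]),173); print('skirt',p)
p=cast(d,z2([(220,303),(287,271)]),196); print('bar ends',p,p.mean(0))
p=cast(d,z2([(250,465),(302,460),(256,528),(308,524)]),153); print('grip',p,p.mean(0))
E
```

```text
seam [[681.77  43.56]
 [483.58  17.48]] 0.13083142790842736
seam [[ 700.9   -93.15]
 [ 501.63 -118.47]] 0.12640290267391358
front [[ 478.57   49.04]
 [ 503.85 -150.98]] 0.12569935050852027
lid z 163.53882730063015
[ 292  154   78   97 5232]
[596.16 -36.68 163.5 ]
((583.4612426757812, -38.91600799560547), (286.8167419433594, 209.96917724609375), 7.79908561706543)
bar pts 100
[601.48 -36.11 192.28] ((602.680419921875, -36.93758773803711), (39.07698440551758, 46.29400634765625), 68.09650421142578)
skirt [[602.37 -36.55 173.  ]]
bar ends [[593.65 -13.58 196.  ]
 [616.55 -60.33 196.  ]] [605.1  -36.96 196.  ]
grip [[484.96 -35.57 153.  ]
 [488.62 -72.49 153.  ]
 [440.34 -39.76 153.  ]
 [443.24 -76.49 153.  ]] [464.29 -56.08 153.  ]
```

```bash
cat >> h.py <<'E'
from scipy.spatial.transform import Rotation as Ro
def rel(p,rot,p1,rot1):
    "shift (m) and rotvec in the tool axes from pose p,rot to p1,rot1 (mm, rpy)"
    a=Ro.from_euler('xyz',rot); b=Ro.from_euler('xyz',rot1)
    return np.round(np.r_[a.inv().apply(np.array(p1)-np.array(p))/1000,(a.inv()*b).as_rotvec()],4)
E
python3 - <<'E'
from h import *
from plant import *
s=get_state()
print(rel(s['eef_pos'],s['ee_rot'],[604,-36.6,250],[np.pi,0,2.027]))
d=np.load('top0.npz'); 
# refine bar axis: bright pixels within the skirt
c=np.load('top0.npz'); g=cv2.cvtColor(d['pixels'],cv2.COLOR_RGB2GRAY).astype(float)
for th in (70,85,100):
    m=np.zeros_like(g,np.uint8); cv2.circle(m,(330,195),8,1,-1); m&=(g>th)
    y,x=np.where(m>0); P=cast(d,np.c_[x,y],196)[:,:2]; q=P-P.mean(0); w,v=np.linalg.eigh(q.T@q); e=v[:,1]; print(th,len(y),P.mean(0),np.arctan2(e[1],e[0]),w)
E
```

```text
[-5.855e-01 -3.720e-01 -1.150e-02 -1.100e-03  2.000e-04  7.988e-01]
70 81 [602.87838071 -34.93452399] 2.080642090727479 [ 1641.15965665 13601.12509593]
85 65 [602.82904653 -34.878082  ] 2.0931982051244944 [  850.35695486 10815.15163529]
100 55 [603.20529883 -35.1861077 ] 2.1029071910698036 [ 503.02145299 9339.28149271]
```

```bash
python3 -m creep '[[1,-0.015,-0.009,0,0,0,0.02],[1,-0.045,-0.028,-0.002,0,0,0.05],[1,-0.075,-0.047,-0.004,0,0,0.09],[1,-0.105,-0.067,-0.006,0,0,0.13],[1,-0.135,-0.086,-0.008,0,0,0.17],[1,-0.165,-0.105,-0.010,0,0,0.21],[1,-0.195,-0.124,-0.012,0,0,0.25],[1,-0.225,-0.143,-0.012,0,0,0.29]]'; python3 - <<'E'
from h import *
from plant import *
s=get_state(); print(s['joint_velocities'].round(2) if hasattr(s['joint_velocities'],'round') else s['joint_velocities'])
print(rel(s['eef_pos'],s['ee_rot'],[603.5,-36,250],[np.pi,0,2.06]))
E
```

```text
t: 0.77
eef_pos: [333.3, 291.7, 250.9]
ee_rot: [3.141, 0.0, 2.534]
wrist_force: [1.1, 1.5, 0.8]
width: 88.5
[-0.98 -0.05  0.07 -0.   -0.02 -0.49]
[-4.090e-01 -1.148e-01  1.000e-03  3.000e-04  1.000e-04  4.739e-01]
```

```bash
python3 -m creep '[[1,-0.030,-0.008,0,0,0,0.04],[1,-0.060,-0.017,0,0,0,0.07],[1,-0.095,-0.027,0,0,0,0.11],[1,-0.130,-0.036,0,0,0,0.15],[1,-0.165,-0.046,0,0,0,0.19],[1,-0.200,-0.056,0,0,0,0.23],[1,-0.235,-0.066,0,0,0,0.27],[1,-0.270,-0.076,0,0,0,0.31]]'; python3 - <<'E'
from h import *
from plant import *
s=get_state()
print(rel(s['eef_pos'],s['ee_rot'],[603.5,-36,250],[np.pi,0,2.06]))
E
```

```text
t: 1.43
eef_pos: [511.9, 75.4, 250.5]
ee_rot: [-3.141, -0.0, 2.224]
wrist_force: [1.2, 0.3, -0.1]
width: 88.1
[-0.1441  0.0051  0.0004 -0.0004 -0.0004  0.1636]
```

```bash
python3 -m creep '[[0.7,-0.035,0.001,0,0,0,0.04],[0.7,-0.070,0.002,0,0,0,0.08],[0.7,-0.105,0.004,0,0,0,0.12],[0.7,-0.130,0.005,0.003,0,0,0.15],[0.7,-0.142,0.005,0.010,0,0,0.164],[0.7,-0.144,0.005,0.022,0,0,0.164],[0.7,-0.144,0.005,0.035,0,0,0.164],[0.7,-0.144,0.005,0.040,0,0,0.164]]'; python3 - <<'E'
from h import *
from plant import *
s=get_state()
print(rel(s['eef_pos'],s['ee_rot'],[603.5,-36,177],[np.pi,0,2.06]))
d=get_image("top"); np.savez("top1.npz",**d); p=d['pixels'][125:265,260:400,::-1]
cv2.imwrite('pics/top1z.png',cv2.resize(p,None,fx=4,fy=4,interpolation=cv2.INTER_CUBIC))
d=get_image("scene"); p=d['pixels'][120:270,230:410,::-1]
cv2.imwrite('pics/scene1z.png',cv2.resize(p,None,fx=4,fy=4,interpolation=cv2.INTER_CUBIC))
E
```

```text
t: 2.1
eef_pos: [601.9, -33.6, 208.3]
ee_rot: [-3.139, -0.003, 2.062]
wrist_force: [-0.7, 0.1, -0.4]
width: 61.7
[-0.003   0.0004  0.0313 -0.0027 -0.0027  0.0023]
```

View pics/scene1z.png

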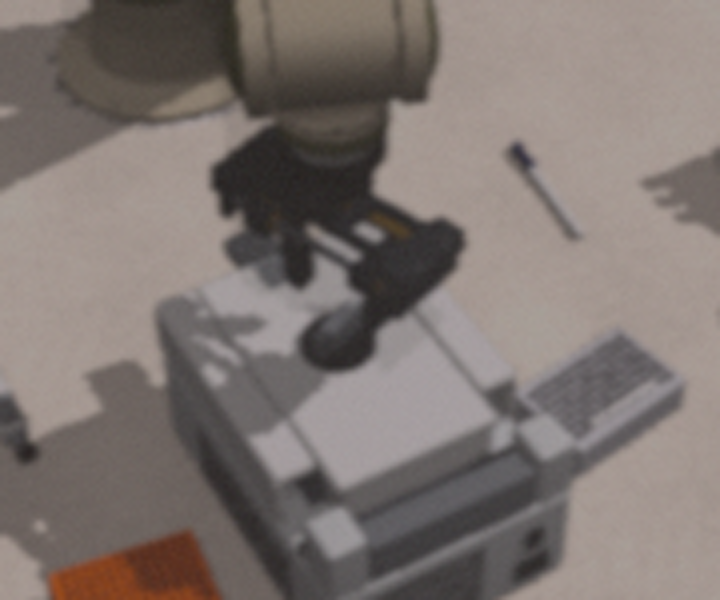

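View pics/top1z.png

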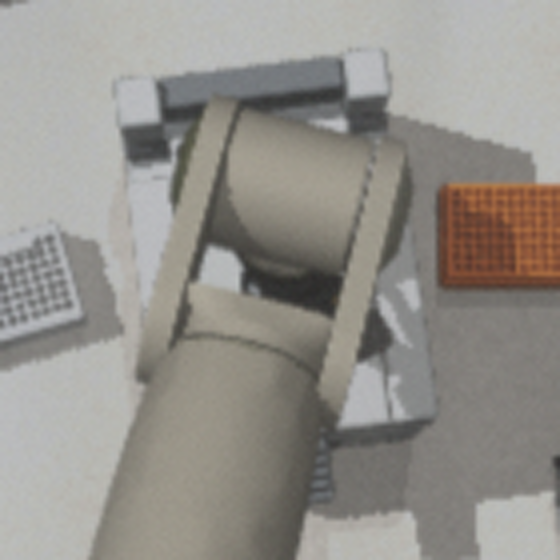

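The scene crop shows the open fingers on either side of the knob at about (340,330), aligned across the bar. The arm hides the knob from the top camera. I'll go down and pinch the bar.

```bash
python3 -m creep '[[0.7,-0.003,0,0.008,0,0,0],[0.7,-0.003,0,0.017,0,0,0],[0.7,-0.003,0,0.026,0,0,0],[0.7,-0.003,0,0.030,0,0,0],[0.7,-0.003,0,0.030,0,0,0],[0.3,-0.003,0,0.030,0,0,0],[0,-0.003,0,0.030,0,0,0],[0,-0.003,0,0.030,0,0,0]]' 20; python3 -m creep '[[0,0,0,0,0,0,0],[0,0,0,0,0,0,0],[0,0,0,0,0,0,0],[0,0,0,0,0,0,-0.02],[0,0,0,0,0,0,-0.06],[0,0,0,0,0,0,-0.10],[0,0,0,0,0,0,-0.14],[0,0,0,0,0,0,-0.16]]' 20; python3 -c "
from plant import *
s=get_state();print(s['wrist_torque'],s['joint_positions'])"
```

```text
t: 2.87
eef_pos: [604.5, -36.8, 181.2]
ee_rot: [3.141, 0.001, 2.062]
wrist_force: [-0.8, -0.5, 1.0]
width: 43.5
t: 3.53
eef_pos: [604.6, -36.6, 180.8]
ee_rot: [3.141, 0.0, 2.224]
wrist_force: [2.5, 0.9, -1.3]
width: 13.9
[ 0.13806514 -0.31438957 -0.07214706] [-2.53942321e-01  5.35779262e-01  1.32237427e+00  4.74633365e-04
  1.28273049e+00 -9.07746955e-01]
```

```bash
python3 -m creep '[[0,0,0,0,0,0,-0.08],[0,0,0,0,0,0,-0.18],[0,0,0,0,0,0,-0.28],[0,0,0,0,0,0,-0.38],[0,0,0,0,0,0,-0.48],[0,0,0,0,0,0,-0.58],[0,0,0,0,0,0,-0.68],[0,0,0,0,0,0,-0.74]]' 20; python3 -c "
from plant import *
s=get_state();print(s['wrist_torque'],s['joint_positions'][5])"
python3 -m creep '[[0,0,0,0,0,0,-0.04],[0,0,0,0,0,0,-0.10],[0,0,0,0,0,0,-0.16],[0,0,0,0,0,0,-0.20],[0,0,0,0,0,0,-0.24],[0,0,0,0,0,0,-0.27],[0,0,0,0,0,0,-0.27],[0,0,0,0,0,0,-0.27]]' 20; python3 -c "
from plant import *
s=get_state();print(s['wrist_torque'],s['joint_positions'][5])"
```

```text
t: 4.2
eef_pos: [605.1, -35.8, 180.8]
ee_rot: [3.14, 0.002, 2.967]
wrist_force: [5.6, 6.1, -2.0]
width: 13.6
[ 0.87976714 -0.95580758 -0.01056275] -1.6503786331217738
t: 4.87
eef_pos: [605.1, -35.4, 180.8]
ee_rot: [3.14, 0.003, -3.05]
wrist_force: [5.6, 7.2, -1.8]
width: 13.9
[ 1.11816619 -0.96137221 -0.03813162] -1.9156222454892473
```

```bash
python3 -m creep '[[0,0,0,0,0,0,-0.01],[0,0,0,0,0,0,-0.02],[0,0,0,0,0,0,-0.03],[0,0,0,0,0,0,-0.04],[0,0,0,0,0,0,-0.05],[0,0,0,0,0,0,-0.06],[0,0,0,0,0,0,-0.06],[0,0,0,0,0,0,-0.06]]' 20; python3 -c "
from plant import *
s=get_state();print(s['wrist_torque'],s['joint_positions'][5])"
```

```text
t: 5.53
eef_pos: [605.0, -35.4, 180.8]
ee_rot: [3.139, 0.003, -2.991]
wrist_force: [5.6, 7.2, -1.2]
width: 14.0
[ 1.14005547 -0.92284703 -0.23835084] -1.9751358194319173
```

```bash
python3 -m creep '[[0,0,0,0,0,0,-0.01],[0,0,0,0,0,0,-0.02],[0,0,0,0,0,0,-0.03],[0,0,0,0,0,0,-0.03],[0,0,0,0,0,0,-0.03],[0,0,0,0,0,0,-0.03],[0,0,0,0,0,0,-0.03],[0,0,0,0,0,0,-0.03]]' 20; python3 -c "
from plant import *
s=get_state();print(s['wrist_torque'],s['joint_positions'][5],s['ee_rot'],s['width'])"
```

```text
t: 6.2
eef_pos: [605.0, -35.4, 180.8]
ee_rot: [3.139, 0.003, -2.961]
wrist_force: [6.3, 7.1, -1.0]
width: 13.9
[ 1.18004542 -0.91791244 -0.47556145] -2.0047247749510073 [ 3.13943804e+00  2.73915410e-03 -2.96135673e+00] 13.92617521581709
```

The torque climbed from 0.04 to 0.48 N m, so the knob is at its stop. I'll release it and rise.

```bash
python3 -m creep '[[0,0,0,0,0,0,0.02],[0.5,0,0,0,0,0,0.02],[0.5,0,0,0,0,0,0.02],[0.5,0,0,0,0,0,0.02],[0.6,0,0,0,0,0,0.02],[0.6,0,0,-0.015,0,0,0.02],[0.6,0,0,-0.040,0,0,0.02],[0.6,0,0,-0.065,0,0,0.02]]' 20; python3 - <<'E'
from h import *
from plant import *
s=get_state(); print(s['joint_positions'])
d=get_image("scene"); np.savez("scene2.npz",**d); p=d['pixels'][120:270,230:410,::-1]
cv2.imwrite('pics/scene2z.png',cv2.resize(p,None,fx=4,fy=4,interpolation=cv2.INTER_CUBIC))
E
```

```text
t: 6.87
eef_pos: [603.9, -36.9, 246.1]
ee_rot: [3.141, -0.002, -2.981]
wrist_force: [1.0, -0.0, 0.0]
width: 52.7
[-2.54382684e-01  4.89052225e-01  1.22357180e+00 -2.41597979e-04
  1.43080059e+00 -1.98532802e+00]
```

View pics/scene2z.png

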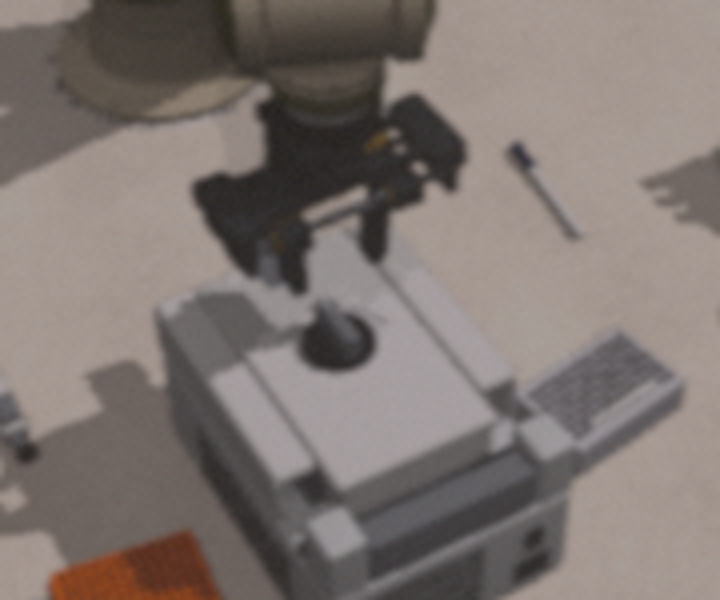

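The scene crop shows the knob bar at about (335,330), now lying parallel to the lid's side seams with its mark towards the front. Next I'll move above the grip, flipping the wrist to get more joint range.

```bash
cat >> h.py <<'E'
YAW=0.126; HINGE=np.array([730.3,-20.7,118.])
def pose(th,alpha,up=0,gx=-269,gz=26):
    "TCP pose holding the grip at lid angle th with tool pitch alpha"
    G=HINGE+Ro.from_euler('z',YAW).apply([gx*np.cos(th)+gz*np.sin(th),0,-gx*np.sin(th)+gz*np.cos(th)])
    rot=[np.pi,alpha,YAW]; R=Ro.from_euler('xyz',rot)
    return G+R.apply([0,0,18.7])+[0,0,up],rot
def now(p1,rot1):
    from plant import get_state
    s=get_state(); return rel(s['eef_pos'],s['ee_rot'],p1,rot1)
E
python3 -m creep '[[0.8,0.015,0,0,0,0,0.10],[0.8,0.030,0.001,0,0,0,0.22],[0.8,0.050,0.001,0,0,0,0.34],[0.8,0.070,0.001,0,0,0,0.46],[0.8,0.090,0.001,0,0,0,0.58],[0.8,0.110,0.001,0,0,0,0.70],[0.8,0.125,0.001,0,0,0,0.82],[0.8,0.135,0.001,0,0,0,0.94]]' ; python3 -m creep '[[0.8,0,0,0,0,0,0.12],[0.8,0,0,0,0,0,0.24],[0.8,0,0,0,0,0,0.36],[0.8,0,0,0,0,0,0.48],[0.8,0,0,0,0,0,0.60],[0.8,0,0,0,0,0,0.72],[0.8,0,0,0,0,0,0.84],[0.8,0,0,0,0,0,0.96]]'; python3 -m creep '[[0.8,0,0,0,0,0,0.12],[0.8,0,0,0,0,0,0.24],[0.8,0,0,0,0,0,0.36],[0.8,0,0,0,0,0,0.48],[0.8,0,0,0,0,0,0.60],[0.8,0,0,0,0,0,0.72],[0.8,0,0,0,0,0,0.84],[0.8,0,0,0,0,0,0.96]]'; python3 - <<'E'
from h import *
print(*pose(0,-.35,80)); print(now(*pose(0,-.35,80)))
E
```

```text
t: 7.58
eef_pos: [469.6, -57.6, 245.9]
ee_rot: [-3.141, 0.0, 2.356]
wrist_force: [-0.1, -0.1, -1.1]
width: 70.3
t: 8.25
eef_pos: [470.8, -57.5, 245.7]
ee_rot: [3.142, 0.0, 1.396]
wrist_force: [0.3, 0.7, -0.3]
width: 70.3
t: 8.92
eef_pos: [470.8, -57.5, 245.7]
ee_rot: [3.141, -0.0, 0.436]
wrist_force: [0.7, 0.5, -0.7]
width: 70.4
[469.79385481 -53.69858793 206.43373027] [3.141592653589793, -0.35, 0.126]
[ 0.0007 -0.0038  0.0393 -0.054   0.3471  0.3068]
```

```bash
python3 -m creep '[[0.8,0,-0.001,0.003,-0.011,0.069,0.061],[0.8,0,-0.002,0.008,-0.022,0.139,0.123],[0.8,0,-0.003,0.016,-0.032,0.208,0.184],[0.8,0.001,-0.004,0.024,-0.043,0.278,0.245],[0.8,0.001,-0.004,0.032,-0.054,0.347,0.307],[0.8,0.001,-0.004,0.037,-0.054,0.347,0.307],[0.8,0.001,-0.004,0.039,-0.054,0.347,0.307],[0.8,0.001,-0.004,0.039,-0.054,0.347,0.307]]'; python3 - <<'E'
from h import *
from plant import *
s=get_state(); print(s['joint_positions'].round(2))
print(now(*pose(0,-.35)))
d=get_image("top"); np.savez("top3.npz",**d); p=d['pixels'][125:265,260:400,::-1]
cv2.imwrite('pics/top3z.png',cv2.resize(p,None,fx=4,fy=4,interpolation=cv2.INTER_CUBIC))
d=get_image("scene"); np.savez("scene3.npz",**d);p=d['pixels'][120:270,230:410,::-1]
cv2.imwrite('pics/scene3z.png',cv2.resize(p,None,fx=4,fy=4,interpolation=cv2.INTER_CUBIC))
E
```

```text
t: 9.58
eef_pos: [470.3, -53.5, 206.8]
ee_rot: [3.141, -0.348, 0.134]
wrist_force: [0.0, 0.2, 0.0]
width: 70.7
[-0.47  0.06  1.93  0.25  0.87  0.83]
[-0.0279  0.0001  0.0753 -0.0023  0.002   0.0071]
```

View pics/scene3z.png

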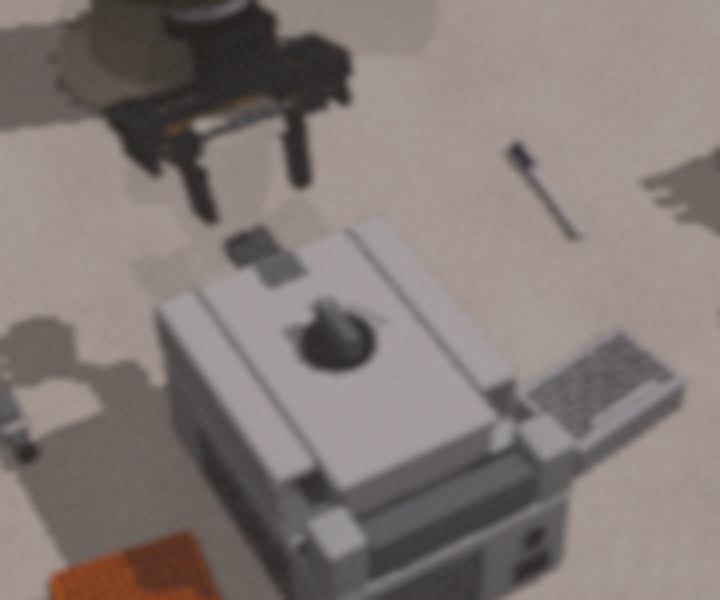

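View pics/top3z.png

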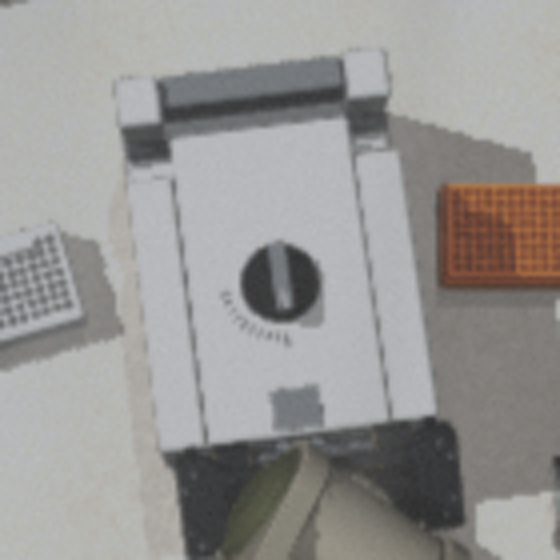

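In the top crop the knob bar at (281,273) runs parallel to the lid seams, with its mark at the front end. It is at zero. In the scene crop the fingers at (200,205) and (300,175) straddle the grip at (255,245). I'll descend and pinch the grip.

```bash
python3 -m creep '[[0.8,-0.004,0,0.010,-0.001,0.001,0.003],[0.8,-0.009,0,0.024,-0.002,0.002,0.007],[0.8,-0.014,0,0.038,-0.002,0.002,0.007],[0.8,-0.019,0,0.052,-0.002,0.002,0.007],[0.8,-0.024,0,0.065,-0.002,0.002,0.007],[0.8,-0.027,0,0.073,-0.002,0.002,0.007],[0.8,-0.028,0,0.075,-0.002,0.002,0.007],[0.8,-0.028,0,0.075,-0.002,0.002,0.007]]';python3 - <<'E'
from h import *
from plant import *
print(now(*pose(0,-.35)))
d=get_image("scene"); p=d['pixels'][120:270,230:410,::-1]
cv2.imwrite('pics/scene4z.png',cv2.resize(p,None,fx=4,fy=4,interpolation=cv2.INTER_CUBIC))
E
```

```text
t: 10.35
eef_pos: [469.7, -53.3, 126.6]
ee_rot: [-3.14, -0.351, 0.125]
wrist_force: [0.6, -0.5, 0.4]
width: 70.7
[ 0.      0.0004  0.0002 -0.0007 -0.0011 -0.0013]
```

View pics/scene4z.png

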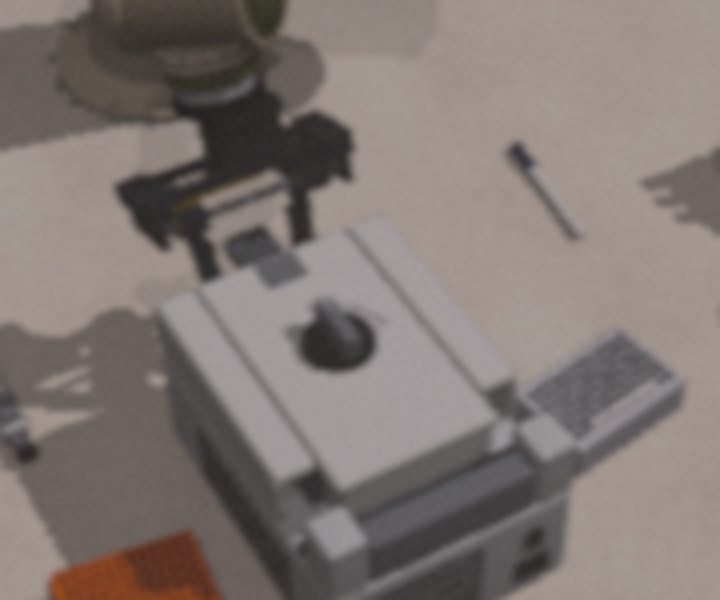

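The fingers sit on both sides of the grip at (250,245). I'll close on it.

```bash
python3 -m creep '[[0.5,0,0,0,0,0,0],[0.3,0,0,0,0,0,0],[0.3,0,0,0,0,0,0],[0.3,0,0,0,0,0,0],[0.3,0,0,0,0,0,0],[0.3,0,0,0,0,0,0],[0.3,0,0,0,0,0,0],[0.3,0,0,0,0,0,0]]' 25;python3 - <<'E'
from h import *
np.set_printoptions(suppress=True)
a=pose(0,-.35)
for th in (.03,.06,.1,.15,.2,.25,.3): print(th, rel(*a,*pose(th,-.35+th)))
E
```

```text
t: 11.07
eef_pos: [469.5, -53.4, 126.8]
ee_rot: [-3.141, -0.352, 0.124]
wrist_force: [0.1, 0.1, 1.3]
width: 39.5
0.03 [ 0.003  -0.     -0.0073  0.     -0.03   -0.    ]
0.06 [ 0.0063  0.     -0.0144  0.     -0.06   -0.    ]
0.1 [ 0.011   0.     -0.0238  0.     -0.1    -0.    ]
0.15 [ 0.0174  0.     -0.0353  0.     -0.15   -0.    ]
0.2 [ 0.0243 -0.     -0.0465  0.     -0.2    -0.    ]
0.25 [ 0.0318  0.     -0.0573  0.     -0.25   -0.    ]
0.3 [ 0.0398  0.     -0.0677  0.     -0.3    -0.    ]
```

```bash
python3 -m creep '[[0.3,0.001,0,-0.0025,0,-0.01,0],[0.3,0.003,0,-0.0073,0,-0.03,0],[0.3,0.005,0,-0.012,0,-0.05,0],[0.3,0.0075,0,-0.017,0,-0.07,0],[0.3,0.0098,0,-0.0214,0,-0.09,0],[0.3,0.0123,0,-0.0260,0,-0.11,0],[0.3,0.0148,0,-0.0307,0,-0.13,0],[0.3,0.0174,0,-0.0353,0,-0.15,0]]' 25;python3 - <<'E'
from h import *
from plant import *
s=get_state(); print(s['wrist_force'],s['wrist_torque'],s['joint_positions'].round(2))
print(now(*pose(.15,-.2)))
d=get_image("scene"); p=d['pixels'][120:270,230:410,::-1]
cv2.imwrite('pics/scene5z.png',cv2.resize(p,None,fx=4,fy=4,interpolation=cv2.INTER_CUBIC))
E
```

```text
t: 11.73
eef_pos: [473.8, -52.8, 166.2]
ee_rot: [-3.141, -0.201, 0.124]
wrist_force: [3.8, 2.5, -2.2]
width: 39.7
[ 3.78711678  2.51009915 -2.15913846] [ 0.12136189 -0.30607282  0.09999864] [-0.41  0.19  1.88  0.13  0.91  0.96]
[ 0.      0.0004  0.0007 -0.     -0.0006 -0.0019]
```

View pics/scene5z.png

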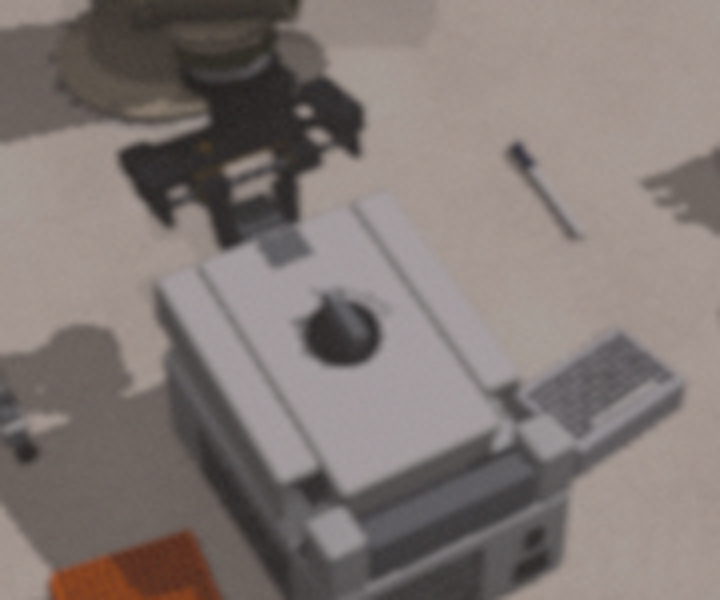

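The lid is rising in the grip and the reaction is only about 5 N. I'll continue along the arc.

```bash
for i in 1 ; do python3 -m creep '[[0.3,0.0025,0,-0.006,0,-0.025,0],[0.3,0.0052,0,-0.012,0,-0.05,0],[0.3,0.008,0,-0.018,0,-0.075,0],[0.3,0.011,0,-0.0238,0,-0.10,0],[0.3,0.0142,0,-0.0296,0,-0.125,0],[0.3,0.0174,0,-0.0353,0,-0.15,0],[0.3,0.0208,0,-0.0409,0,-0.175,0],[0.3,0.0243,0,-0.0465,0,-0.20,0]]' 25; done; python3 - <<'E'
from h import *
from plant import *
s=get_state(); print(s['wrist_force'],s['joint_positions'].round(2))
print(now(*pose(.35,0)))
E
```

```text
t: 12.45
eef_pos: [488.2, -50.9, 216.3]
ee_rot: [-3.141, -0.001, 0.124]
wrist_force: [4.7, 3.1, -3.2]
width: 39.5
[ 4.67519961  3.14002541 -3.21991205] [-0.34  0.26  1.63  0.    1.25  1.1 ]
[ 0.0002  0.0005  0.0003 -0.0008 -0.0011 -0.0017]
```

```bash
python3 -m creep '[[0.3,0.0025,0,-0.006,0,-0.025,0],[0.3,0.0052,0,-0.012,0,-0.05,0],[0.3,0.008,0,-0.018,0,-0.075,0],[0.3,0.011,0,-0.0238,0,-0.10,0],[0.3,0.0142,0,-0.0296,0,-0.125,0],[0.3,0.0174,0,-0.0353,0,-0.15,0],[0.3,0.0208,0,-0.0409,0,-0.175,0],[0.3,0.0243,0,-0.0465,0,-0.20,0]]' 25; python3 - <<'E'
from h import *
from plant import *
s=get_state(); print(s['wrist_force'],s['joint_positions'].round(2))
print(now(*pose(.55,.2)))
d=get_image("scene"); p=d['pixels'][90:270,210:410,::-1]
cv2.imwrite('pics/scene6z.png',cv2.resize(p,None,fx=3.3,fy=3.3,interpolation=cv2.INTER_CUBIC))
E
```

```text
t: 13.12
eef_pos: [512.3, -47.7, 262.6]
ee_rot: [-3.14, 0.199, 0.125]
wrist_force: [3.1, 2.9, -3.0]
width: 40.0
[ 3.14731518  2.92930885 -3.00412044] [-0.28  0.38  1.35 -0.08  1.59  1.17]
[ 0.0003  0.0006  0.0001 -0.0014 -0.0007 -0.0011]
```

View pics/scene6z.png

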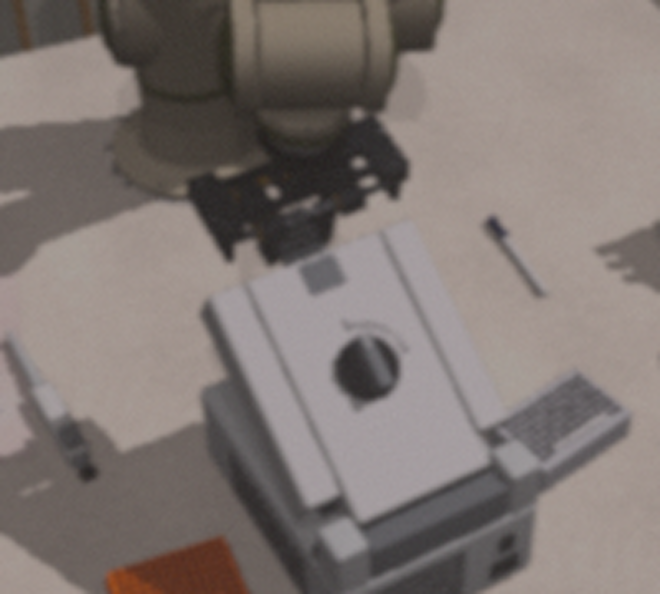

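The lid is half open and still in the fingers at about (300,240), with the knob bar still parallel to the seams. I'll go on past the balance point to about 0.82 rad.

```bash
python3 -m creep '[[0.3,0.0025,0,-0.006,0,-0.025,0],[0.3,0.0052,0,-0.012,0,-0.05,0],[0.3,0.008,0,-0.018,0,-0.075,0],[0.3,0.011,0,-0.0238,0,-0.10,0],[0.3,0.0142,0,-0.0296,0,-0.125,0],[0.3,0.0174,0,-0.0353,0,-0.15,0],[0.3,0.0208,0,-0.0409,0,-0.175,0],[0.3,0.0243,0,-0.0465,0,-0.20,0]]' 25; python3 -m creep '[[0.3,0.002,0,-0.0049,0,-0.02,0],[0.3,0.0041,0,-0.0097,0,-0.04,0],[0.3,0.0063,0,-0.0144,0,-0.06,0],[0.3,0.0075,0,-0.017,0,-0.07,0],[0.3,0.0075,0,-0.017,0,-0.07,0],[0.3,0.0075,0,-0.017,0,-0.07,0],[0.3,0.0075,0,-0.017,0,-0.07,0],[0.3,0.0075,0,-0.017,0,-0.07,0]]' 25;  python3 - <<'E'
from h import *
from plant import *
s=get_state(); print(s['wrist_force'],s['joint_positions'].round(2))
print(now(*pose(.82,.47)))
d=get_image("scene"); np.savez("scene7.npz",**d); p=d['pixels'][90:270,210:410,::-1]
cv2.imwrite('pics/scene7z.png',cv2.resize(p,None,fx=3.3,fy=3.3,interpolation=cv2.INTER_CUBIC))
# lid-top plane angle from the depth picture
C=cloud(d).reshape(-1,3); q=Ro.from_euler('z',-YAW).apply(np.nan_to_num(C-HINGE))
for y0,y1 in ((-70,-38),(38,70)):
    m=(q[:,1]>y0)&(q[:,1]<y1)&(q[:,2]>45)&(q[:,2]<230)&(q[:,0]>-220)&(q[:,0]<0); Q=q[m]
    k=np.polyfit(Q[:,0],Q[:,2],1)
    for _ in range(4):
        r=abs(Q[:,2]-np.polyval(k,Q[:,0])); Q=Q[r<8]; k=np.polyfit(Q[:,0],Q[:,2],1)
    print('lid angle',len(Q),-np.arctan(k[0]))
E
```

```text
t: 13.83
eef_pos: [545.1, -43.3, 303.2]
ee_rot: [-3.14, 0.399, 0.126]
wrist_force: [1.8, 5.1, -3.0]
width: 40.1
t: 14.5
eef_pos: [558.3, -41.5, 315.7]
ee_rot: [-3.139, 0.469, 0.126]
wrist_force: [0.7, 6.6, -2.2]
width: 39.4
[ 0.71091741  6.57843361 -2.15771693] [-0.22  0.64  0.88 -0.17  2.06  1.18]
[ 0.0003  0.001  -0.0002 -0.002  -0.0015  0.0004]
lid angle 706 0.8110524498742819
lid angle 617 0.8138169187544257
```

View pics/scene7z.png

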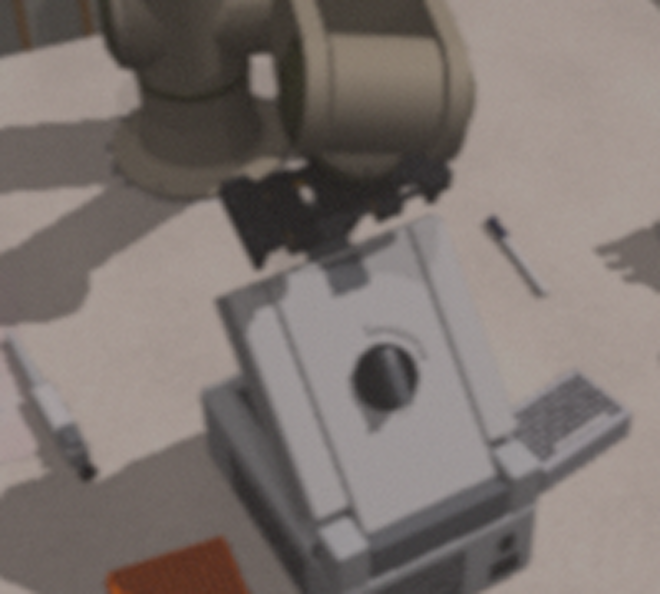

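The depth picture puts the lid at 0.81 rad and the fingers still hold it, so it is past balance. Now I'll ease it back to about 0.59.

```bash
python3 - <<'E'
from h import *
np.set_printoptions(suppress=True)
a=pose(.82,.47)
for th in (.015,.03,.06,.09,.12): print(th, rel(*a,*pose(.82-th,.47-th)))
E
```

```text
0.015 [-0.0014 -0.      0.0037  0.      0.015   0.    ]
0.03 [-0.0028 -0.      0.0074  0.      0.03    0.    ]
0.06 [-0.0054  0.      0.0148  0.      0.06    0.    ]
0.09 [-0.0078  0.      0.0223  0.      0.09    0.    ]
0.12 [-0.01   -0.      0.0299  0.      0.12    0.    ]
```

```bash
for k in 1; do python3 -m creep '[[0.3,-0.0014,0,0.0037,0,0.015,0],[0.3,-0.0028,0,0.0074,0,0.03,0],[0.3,-0.0041,0,0.0111,0,0.045,0],[0.3,-0.0054,0,0.0148,0,0.06,0],[0.3,-0.0066,0,0.0185,0,0.075,0],[0.3,-0.0078,0,0.0223,0,0.09,0],[0.3,-0.0089,0,0.0261,0,0.105,0],[0.3,-0.01,0,0.0299,0,0.12,0]]' 25; done; python3 -m creep '[[0.3,-0.0014,0,0.0037,0,0.015,0],[0.3,-0.0028,0,0.0074,0,0.03,0],[0.3,-0.0041,0,0.0111,0,0.045,0],[0.3,-0.0054,0,0.0148,0,0.06,0],[0.3,-0.0066,0,0.0185,0,0.075,0],[0.3,-0.0078,0,0.0223,0,0.09,0],[0.3,-0.0085,0,0.0248,0,0.10,0],[0.3,-0.0089,0,0.0261,0,0.105,0]]' 25; python3 -m creep '[[0.3,0,0,0,0,0,0],[0.3,0,0,0,0,0,0],[0.3,0,0,0,0,0,0],[0.3,0,0,0,0,0,0],[0.3,0,0,0,0,0,0],[0.3,0,0,0,0,0,0],[0.3,0,0,0,0,0,0],[0.3,0,0,0,0,0,0]]' 25;  cat > chk.py <<'E'
from h import *
from plant import *
s=get_state(); print(s['wrist_force'],s['joint_velocities'].round(4),s['width'])
print(now(*pose(.595,.245)))
d=get_image("scene"); np.savez("scene8.npz",**d); p=d['pixels'][90:270,210:410,::-1]
cv2.imwrite('pics/scene8z.png',cv2.resize(p,None,fx=3.3,fy=3.3,interpolation=cv2.INTER_CUBIC))
cv2.imwrite('pics/scene8.png',d['pixels'][:,:,::-1])
C=cloud(d).reshape(-1,3); q=Ro.from_euler('z',-YAW).apply(np.nan_to_num(C-HINGE))
for y0,y1 in ((-70,-38),(38,70)):
    m=(q[:,1]>y0)&(q[:,1]<y1)&(q[:,2]>45)&(q[:,2]<230)&(q[:,0]>-220)&(q[:,0]<0); Q=q[m]
    k=np.polyfit(Q[:,0],Q[:,2],1)
    for _ in range(4):
        r=abs(Q[:,2]-np.polyval(k,Q[:,0])); Q=Q[r<8]; k=np.polyfit(Q[:,0],Q[:,2],1)
    print('lid angle',len(Q),-np.arctan(k[0]))
E
python3 chk.py
```

```text
t: 15.22
eef_pos: [535.9, -44.5, 293.4]
ee_rot: [-3.14, 0.347, 0.126]
wrist_force: [3.4, 4.5, -2.1]
width: 39.5
t: 15.88
eef_pos: [518.8, -46.8, 272.0]
ee_rot: [-3.14, 0.242, 0.125]
wrist_force: [4.1, 5.0, -2.8]
width: 39.5
t: 16.55
eef_pos: [518.9, -46.8, 272.2]
ee_rot: [-3.14, 0.243, 0.125]
wrist_force: [3.1, 5.6, -2.7]
width: 39.7
[ 3.0728779   5.64468824 -2.71815988] [ 0.0012 -0.0007  0.     -0.0012  0.0004  0.0005] 39.686776315376974
[ 0.0002  0.0007 -0.     -0.002  -0.002  -0.0008]
lid angle 618 0.6075809414196146
lid angle 594 0.6015959448189458
```

View pics/scene8z.png

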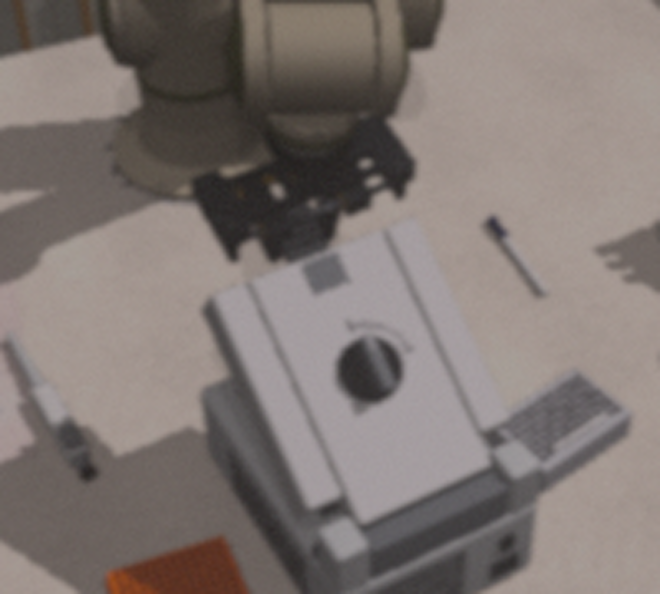

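View pics/scene8.png

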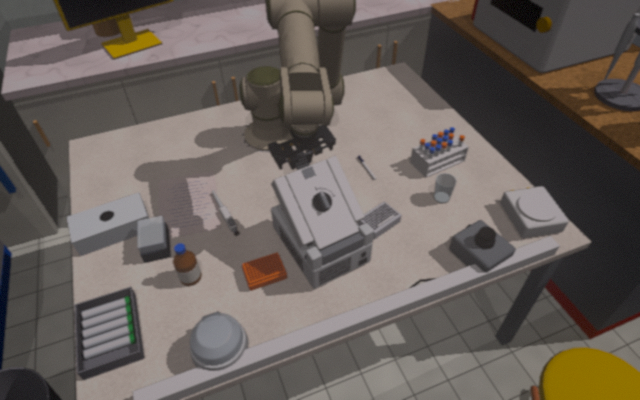

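The lid reads 0.60 rad and is still, with the fingers on the grip at about (300,240). The knob bar is parallel to the seams, and the bench items are at the same pixels as at the start (pen 366,167, bottle 186,265, rack 264,270). I'll hand in now.

```bash
python3 -c "
from plant import *
print(finish_job())"
```

```text
the job is handed in; nothing more can be done
None
```

The lid is ready for your strip: the knob is at its zero stop, and the arm is holding the lid still by its grip at about 0.60 rad, roughly 6 degrees below balance. I handed the job in after 16.6 s, and no verdict was reported.

- **Knob:** I turned it anticlockwise until the torque rose from about 0.04 to 0.48 N m. The stop came at a yaw of about 3.27 rad, where I expected zero. In later pictures the bar lies parallel to the lid seams.
- **Raising:** I pinched the lid grip with 25 N and raised the lid to about 0.82 rad. The depth picture read 0.81. The lid never left the fingers, and the reaction stayed below about 8 N.
- **Last checks:** The depth picture gave 0.60 to 0.61 rad and the arm pose 0.595. Joint speeds were near zero and the finger opening was 39.7 mm on the 40 mm grip. The bench items looked unmoved in the final scene picture, which I compared by eye.

No check failed or disagreed.

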